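# Roll the edge strip of the reference-sphere tray flat and reload the tray

### The arm

A 7-joint arm with a two-finger parallel gripper is mounted at the origin on the work surface. World frame = base frame: x ahead of the robot, y to its left, z up, the work surface at z = 0. Lengths are in mm, angles in rad, forces in N, time in s.
With the tool pointing down it reaches from about 350 to 900 mm from the base axis. Payload 8.1 kg.
Tool frame: the origin (TCP) lies on the mounting face of the last link; the fingertips stand 178 mm ahead of it and the grasp point (between the pads) lies 159 mm ahead of it; z points along the fingers, y is the line along which they close (so a half turn about z gives the same grasp; the last joint's range is limited). The gripper opens to 92 mm and grips with 3 to 60 N. Pads are 19 mm wide; open, the fingers measure 130 mm over their backs; the gripper's body (75 mm by 190 mm) begins 47 mm behind the grasp point.
Start: joints at [-1.345, 0.434, 0.025, 1.573, -0.012, 1.134, -0.075], TCP at [201.841, 591.518, 404.742] pointing down, gripper open.
Joint ranges: [-2.62, 2.62], [-0.44, 2.09], [-1.27, 1.32], [0.08, 2.57], [-1.32, 4.46], [0.12, 2], [-2.74, 2.74]. Speed limits (rad/s): [2.22, 2.22, 3.01, 3.01, 3.14, 3.14, 3.14].

### API

Orientations are given as a unit quaternion [w, x, y, z].
In Python, from bench import r, eyes, workorder, state gives the robot as it stands (r), with the cameras (eyes), the job (workorder) and the readings as plain functions.
- The arm moves only by the shell command python3 shift.py 'ROWS' [OPENING] [FORCE]. ROWS is a JSON list of rows, 1 to 10 of them, each of 6 numbers: dx, dy, dz in mm, then a rotation vector rx, ry, rz in rad; each row is the pose to reach, as a shift and turn from the pose commanded when the command began, along the tool's axes at that moment; what a row does not reach only later rows make up. A row lasts 1/8 s, in which the tool goes at most 62.5 mm and 0.188 rad, less where a joint would pass 70% of its speed; a pose out of reach is approached as far as the arm can. OPENING is the finger opening in mm, set as the command begins (- or left out keeps the last). The fingers move at their own pace and stop on an object; FORCE is the grip in N (left out, the last holds). Time passes only in rows, so rows that do not move let the fingers close. It prints the time, the measured TCP pose, the force, the opening and the grip force at its end.
- state(): the state, without advancing time (a new reading comes with each control period).
- eyes.grab_frame(name): name is "side" or "top"; returns the picture (384x512x3 uint8, blue, green, red); there is no depth.
- eyes.camera_model(name): a dict with "camera_matrix" (3x3 intrinsics, pixels), "rvec" (rotation vector, rad) and "tvec" (3), from world to camera coordinates, as OpenCV has them. Camera axes: x right, y down, z forward; pixel columns grow to the right and rows downward; lengths in mm; the calibration is good to about 2 mm. A picture is of the moment at which its call begins. camera_model takes no time and is no camera call.
- workorder.finish_job(): hands the job in; it is judged then, once.
The state is a dict: "time_s": time; "qpos": joint angles; "qd": joint speeds; "effort": joint torques, N m; "position": TCP position; "tool_rot": TCP orientation; "ft_force": force on the tool from outside, world axes, zero at the start; "ft_torque": the same for the moment, N m; "finger_gap": finger opening in mm; "finger_force": force on a finger pad.
Only numpy, scipy, OpenCV 4.12 (cv2) and the standard library are available. Lean on these libraries where they do the work, as an engineer would, in place of code of your own. Each camera call takes 0.05 s, during which the arm holds its last target. There are 200 camera calls.

### The job

The new black edge strip along the front of the reference-sphere tray is standing proud of its groove: take the hand roller from its stand, roll it along the strip with firm pressure until the whole strip lies flush, pressing with the roller only and not with the gripper, and hang the roller back in its stand. Then set the two ceramic spheres gently, without squeezing, knocking or dropping them, each into the tray pocket of its own size. Leave the ring gauge, the bottle and the wooden gauge case where they are.

Things in the scene. Friction and masses are not known exactly. Their poses are not given: they have to be found in the camera images.
- tray: Aluminium tray 170 (x) by 300 (y) by 25 mm high, fixed. Origin: centre of its underside; +y is its left. A 22 mm wide groove for the edge strip runs along y at x = -56 mm; the flat top goes on beside it (18 mm in front) and 30 mm past its ends. At x = +30 mm two round pockets, 16 mm deep: 38 mm wide at y = +65 mm, 26 mm wide at y = -65 mm; a sphere rests on the rim.
- strip_right_end (a point): Right end (the tray's -y end) of the edge strip's centre line, at the height of the tray's top (25 mm).
- strip_left_end (a point): Left end (the tray's +y end) of the edge strip's centre line, at the height of the tray's top; 240 mm from the right end.
- pocket_large (a point): Where the centre of the large sphere is when it sits in the large pocket: 20.6 mm above the tray's top, on the pocket's axis.
- pocket_small (a point): Where the centre of the small sphere is when it sits in the small pocket: 16.5 mm above the tray's top, on the pocket's axis.
- stand: Grey roller stand, fixed: base 80 (x) by 60 (y) by 4 mm with two upright cheeks, 8 mm thick, 50 mm long in y, tops 54 mm above the bench, 58 mm apart inside along x, open at both y sides. The roller's bridge plate rests across the cheek tops, the wheel hanging between them. Origin: centre of the underside.
- roller_rest (a point): The roller's origin when it hangs centred in its stand: on the stand's centre, 10 mm above the bench.
- roller: Hand roller, 0.36 kg. Origin at the bottom of its wheel, z up. Rubber wheel, 40 mm diameter, 34 mm wide, axle along x at z = 20 mm: it rolls along the roller's y. Fork 44 mm wide in x; steel bridge plate 74 (x) by 32 (y) mm at z = 44 to 50 mm; on it a beech bar handle 74 mm long in x, 26 mm thick in y, z = 50 to 88 mm, gripped from above across its 26 mm.
- roller_wheel (a joint): Angle in rad of the roller's wheel in its fork, 0 at the start; turns freely, either sign, 50 rad per metre rolled.
- sphere_large: Matt white ceramic reference sphere, 56 mm diameter, about 0.34 kg, fragile: a grip of over 20 N per finger, a 25 N knock on the tray or a free drop of over 6 mm damages it. It starts on a three-ball rest. The body origin rolls with it: use the centre.
- sphere_large_center (a point): Centre of the large sphere.
- sphere_small: Matt white ceramic reference sphere, 42 mm diameter, about 0.15 kg, as fragile as the large one; starts on the other rest. Use the centre.
- sphere_small_center (a point): Centre of the small sphere.
- rest_large: Rest under the large sphere: dark steel puck, 36 mm across, 14 mm high, with three 8 mm steel balls on top on which the sphere sits, its centre 46 mm above the bench; fixed. Origin: centre of its underside.
- rest_small: Identical rest under the small sphere, whose centre is 39 mm above the bench.
- ring_gauge: Bystander: loose steel ring gauge, 84 mm across, 24 mm high. Origin at the centre of its underside.
- bottle: Bystander: white plastic bottle, 48 mm diameter, 110 mm tall, standing loose. Origin at the centre of its underside.
- gauge_case: Bystander: closed wooden gauge-block case 75 (x) by 120 (y) by 22 mm, loose. Origin at the centre of its underside.
- trim0 (a joint): Edge strip length 0 of 6 (0 at the right end, 5 at the left): how far it is pressed down, m. 0 = top stands 5 mm above the tray's top, 0.005 = fully home, flush; it starts 3.5 to 5 mm proud. Each is a rigid black plastic length, 40 mm along y and 20 mm wide, butted against the next; it moves straight down under about 9 N and stays where it is pressed.
- trim1 (a joint): Edge strip length 1 of 6 (0 at the right end, 5 at the left): how far it is pressed down, m. 0 = top stands 5 mm above the tray's top, 0.005 = fully home, flush; it starts 3.5 to 5 mm proud. As length 0.
- trim2 (a joint): Edge strip length 2 of 6 (0 at the right end, 5 at the left): how far it is pressed down, m. 0 = top stands 5 mm above the tray's top, 0.005 = fully home, flush; it starts 3.5 to 5 mm proud. As length 0.
- trim3 (a joint): Edge strip length 3 of 6 (0 at the right end, 5 at the left): how far it is pressed down, m. 0 = top stands 5 mm above the tray's top, 0.005 = fully home, flush; it starts 3.5 to 5 mm proud. As length 0.
- trim4 (a joint): Edge strip length 4 of 6 (0 at the right end, 5 at the left): how far it is pressed down, m. 0 = top stands 5 mm above the tray's top, 0.005 = fully home, flush; it starts 3.5 to 5 mm proud. As length 0.
- trim5 (a joint): Edge strip length 5 of 6 (0 at the right end, 5 at the left): how far it is pressed down, m. 0 = top stands 5 mm above the tray's top, 0.005 = fully home, flush; it starts 3.5 to 5 mm proud. As length 0.

How it is judged (in metres and radians):
On the way, in this order (a step that is already met when the one before it is completed fails the run):
1. the roller is lifted out of its stand (height (world z) of roller above 0.045 m), for 0.1 s.
2. the roller rolls under pressure on the strip: its wheel has turned more than 4 rad (80 mm of rolling) while it bears on the tray with over 3 N ((value of joint roller_wheel above 4 rad or value of joint roller_wheel below -4 rad) and contact force between roller and tray above 3 N), for 0.05 s.
3. all six lengths of the strip are down to within 1.5 mm of flush (value of joint each of trim0, trim1, trim2, trim3, trim4, trim5 above 0.0035 m), for 0.2 s.
4. the roller hangs upright in its stand again, let go (distance between roller and roller_rest below 0.018 m and horizontal distance between roller and roller_rest below 0.016 m and angle between roller's own z axis and vertical below 0.1 rad and contact force between the fingers and roller below 0.1 N), for 0.2 s.
5. both spheres sit in their pockets (distance between sphere_large_center and pocket_large below 0.004 m and distance between sphere_small_center and pocket_small below 0.004 m), for 0.2 s.
At the end, for the whole second after the job is handed in: All strip lengths within 1.5 mm of flush; the roller let go, hanging in its stand within 16 mm sideways and 18 mm in all of its rest place, upright within 0.1 rad; each sphere let go in the pocket of its size, centre within 4 mm of seated; roller and spheres at rest (all of step 3 and all of step 4 and all of step 5 and contact force between the fingers and sphere_large below 0.1 N and contact force between the fingers and sphere_small below 0.1 N and linear speed of each of roller, sphere_large, sphere_small below 0.02 m/s); the robot touches nothing.
It fails at once if the gripper or arm presses on the tray or its strip (over 8 N) (contact force between any of the fingers, the arm and tray above 8 N).
It fails at once if a sphere is in its pocket before the strip is down ((distance between sphere_large_center and pocket_large below 0.004 m or distance between sphere_small_center and pocket_small below 0.004 m) and not (value of joint each of trim0, trim1, trim2, trim3, trim4, trim5 above 0.0035 m)).
It fails at once if a sphere is squeezed by the fingers with over 40 N (20 N a side), or knocked or pressed on the tray with over 25 N (contact force between the fingers and sphere_large above 40 N or contact force between the fingers and sphere_small above 40 N or contact force between any of sphere_large, sphere_small and tray above 25 N).
It fails at once if a sphere is dropped: it moves at over 0.35 m/s (a 6 mm fall) with no finger on it, or lies on the bench ((linear speed of sphere_large above 0.35 m/s and contact force between the fingers and sphere_large below 0.1 N) or (linear speed of sphere_small above 0.35 m/s and contact force between the fingers and sphere_small below 0.1 N) or height (world z) of sphere_large_center below 0.033 m or height (world z) of sphere_small_center below 0.026 m).
It fails at once if a bystander is moved by more than 20 mm (distance of any of ring_gauge, bottle, gauge_case from where it was at the start of the episode above 0.02 m).
It also fails if it takes over 72 s, if anything falls off the work surface, if the arm or the gripper's body presses on something with over 40 N, if the wrist force passes 120 N, or if a joint passes its speed limit or range.

## Working session

There is one attempt and no reset: what is moved stays moved. The work goes in short steps, Python scripts to look and compute and a shell command to move; the robot and the scene stay as the last step left them, time stands still between calls to the robot, and variables do not carry over. Pictures are saved under pics/ and viewed, at most 13 in all, crops included, and the job is handed in when it is done.

```bash
ls; mkdir -p pics; python3 - <<'E'
from bench import r, eyes, workorder, state
import cv2
print(state())
for n in("top","side"):
    cv2.imwrite(f"pics/{n}0.png",cv2.resize(eyes.grab_frame(n),(800,600),interpolation=cv2.INTER_CUBIC)); print(eyes.camera_model(n))
E
```

```text
bench.py
pics
shift.py
{'time_s': 0.0, 'qpos': array([-1.34456044,  0.43522622,  0.02495685,  1.57408091, -0.01159195,
        1.13396073, -0.07509199]), 'qd': array([-4.69562157e-04,  1.93854221e-03, -6.50713536e-04, -4.47751856e-04,
       -2.44307630e-05,  6.85213945e-04,  9.82649091e-04]), 'effort': array([ 2.45889050e-04, -6.67853594e+01,  9.85198505e-01, -3.14456642e+01,
       -6.05883636e-02,  4.31636441e-02,  1.94032805e-04]), 'position': array([201.79037018, 591.29638571, 403.94880417]), 'tool_rot': array([-5.55974769e-05,  1.63699604e-01,  9.86509936e-01, -7.63186848e-04]), 'ft_force': array([-0.32161856,  0.09370506, -0.25949773]), 'ft_torque': array([ 0.01239533, -0.01930569,  0.02533693]), 'finger_force': 0.0, 'finger_gap': 91.95193724382143}
{'camera_matrix': array([[386.32030209,   0.        , 260.00657821],
       [  0.        , 386.32030209, 196.68434241],
       [  0.        ,   0.        ,   1.        ]]), 'rvec': array([ 2.18982235, -2.15846946,  0.05411707]), 'tvec': array([-20.95653082, 606.80400836, 999.5025681 ])}
{'camera_matrix': array([[384.2873231 ,   0.        , 260.51017709],
       [  0.        , 384.2873231 , 193.5936584 ],
       [  0.        ,   0.        ,   1.        ]]), 'rvec': array([ 2.06136774, -0.45723974,  0.23855229]), 'tvec': array([-539.9053529 ,  194.91853908,  790.51788838])}
```

View pics/top0.png

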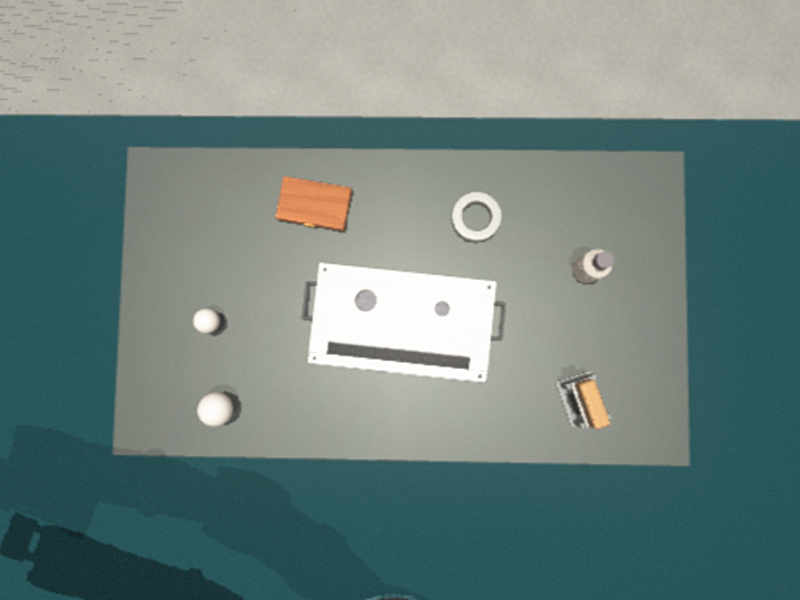

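View pics/side0.png

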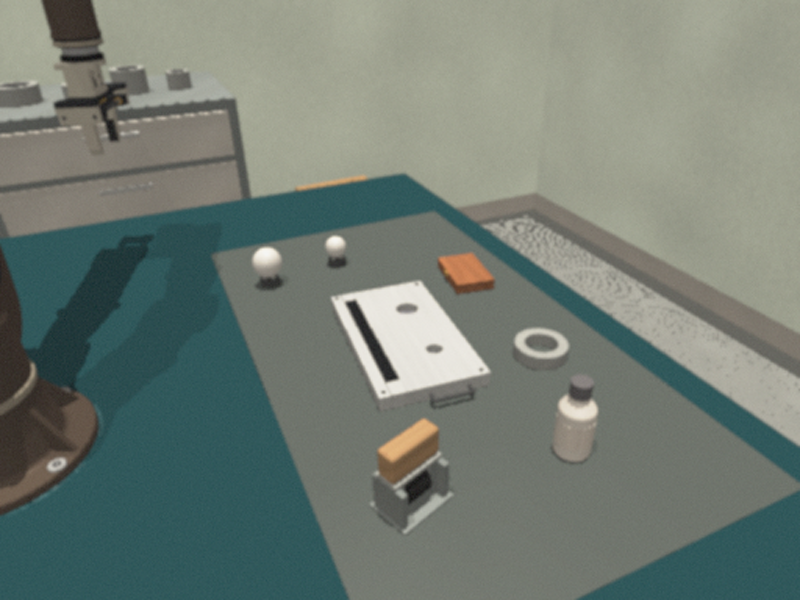

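The top view has the tray in the centre (corners about (320,264), (497,283), (486,381), (309,362)). The roller is at (585,402), the large sphere at (216,408) and the small sphere at (207,321). The side view shows the same layout, with the roller upright in its stand near (410,470). I'll enlarge for exact pixels.

```bash
cat > h.py <<'E'
import numpy as np,cv2
from bench import r, eyes, workorder, state
from scipy.spatial.transform import Rotation as R
def cam(n):
    c=eyes.camera_model(n);return c["camera_matrix"],R.from_rotvec(np.ravel(c["rvec"])).as_matrix(),np.ravel(c["tvec"])
def at(n,uv,z):  # native pixel -> world at height z
    K,M,t=cam(n);d=M.T@np.linalg.solve(K,[uv[0],uv[1],1]);o=-M.T@t
    return o+d*(z-o[2])/d[2]
def proj(n,p):
    K,M,t=cam(n);q=(M@np.atleast_2d(p).T).T+t;q=q@K.T;return q[:,:2]/q[:,2:]
def crop(img,x,y,w,h,s):return cv2.resize(img[y:y+h,x:x+w],None,fx=s,fy=s,interpolation=cv2.INTER_CUBIC)
E
python3 - <<'E'
from h import *
t=eyes.grab_frame("top");s=eyes.grab_frame("side")
cv2.imwrite("pics/tray.png",crop(t,190,160,140,90,5))
a=crop(t,345,230,50,50,8);b=crop(s,225,260,75,80,5)
b=cv2.resize(b,(375,400))
c=np.zeros((600,800,3),np.uint8);c[:400,:400]=a;c[:400,400:775]=b
c[400:580,:240]=crop(t,115,190,60,45,4);c[400:580,240:480]=crop(t,110,238,60,45,4)
c[400:580,480:800]=crop(s,150,140,80,45,4)
cv2.imwrite("pics/mix.png",c)
for n,im,boxes in(("top",t,((115,190,60,45),(110,238,60,45))),("side",s,((203,145,25,25),(155,150,30,35)))):
  for x,y,w,h in boxes:
    g=cv2.cvtColor(im[y:y+h,x:x+w],cv2.COLOR_BGR2GRAY);th,m=cv2.threshold(g,0,255,cv2.THRESH_OTSU)
    k=cv2.connectedComponentsWithStats(m);i=1+np.argmax(k[2][1:,4]);mm=(k[1]==i).astype(np.uint8)
    (cx,cy),rad=cv2.minEnclosingCircle(np.argwhere(mm)[:,::-1].astype(np.float32));print(n,th,cx+x,cy+y,rad,k[3][i]+[x,y],np.sqrt(k[2][i,4]/np.pi))
E
```

```text
top 192.0 130.53225803375244 204.8225803375244 7.3392534255981445 [130.52631579 204.8245614 ] 7.377736139048903
top 189.0 135.90909004211426 261.90909004211426 10.12739086151123 [135.97805643 261.94670846] 10.076748170547344
side 156.0 214.0833330154419 155.5 6.103947162628174 [214.18085106 155.18085106] 5.4700209598571305
side 153.0 170.34732818603516 165.9809160232544 8.876628875732422 [169.89393939 164.55555556] 7.938851142601841
```

View pics/tray.png

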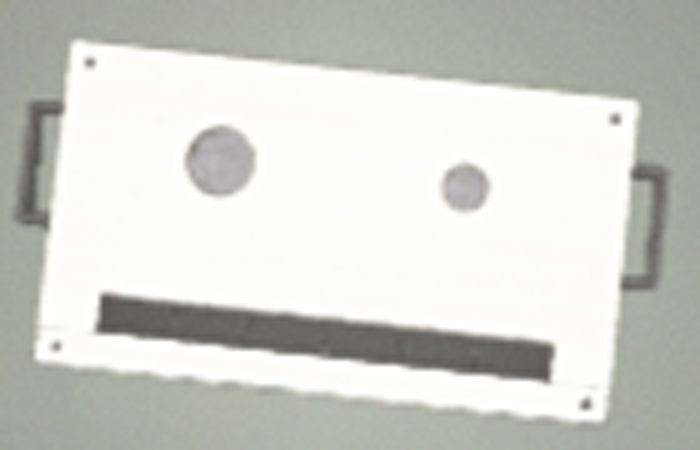

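View pics/mix.png

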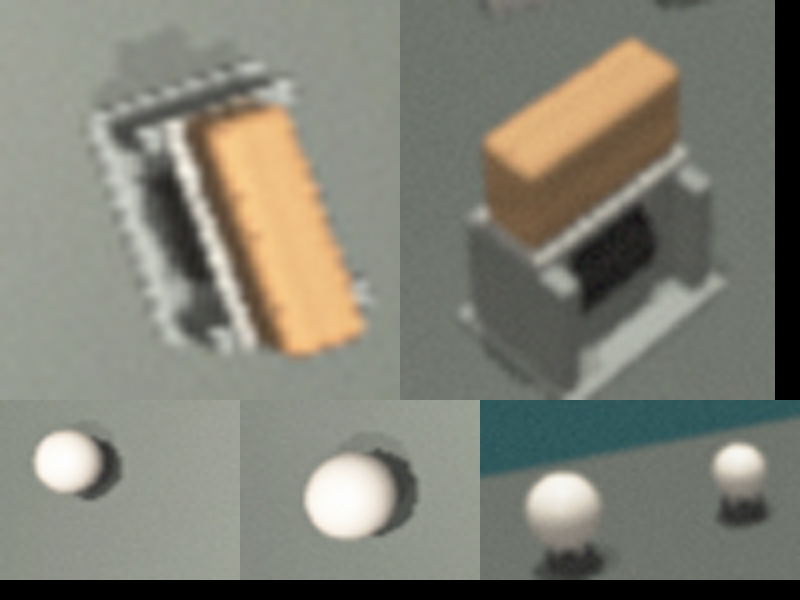

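The tray crop shows the large pocket at (220,160), the small pocket at (465,187) and the strip corners at (102,293), (98,331), (553,344) and (550,382). In the mixed crop, the handle top corners are about (207,118), (290,105), (365,328) and (290,355) from above, and (485,145), (632,38), (678,70) and (535,180) from the side. The spheres are clean white discs on their rests.

```bash
cat >> h.py <<'E'
def nat(p,x0,y0,s):return (np.asarray(p,float)+.5)/s-.5+[x0,y0]
def fit2(L,W):  # rigid: W = Rot L + t
    L=np.array(L,float)[:,:2];W=np.array(W)[:,:2];a=L-L.mean(0);b=W-W.mean(0)
    th=np.arctan2((a[:,0]*b[:,1]-a[:,1]*b[:,0]).sum(),(a*b).sum());c,s=np.cos(th),np.sin(th);M=np.array([[c,-s],[s,c]])
    t=W.mean(0)-M@L.mean(0);return th,t,W-(L@M.T+t)
E
python3 - <<'E'
from h import *
np.set_printoptions(precision=1,suppress=True)
px=[(220,160),(465,187),(102,293),(98,331),(553,344),(550,382),(77,42),(637,102)]
L=[(30,65),(30,-65),(-45,120),(-67,120),(-45,-120),(-67,-120),(85,150),(85,-150)]
W=[at("top",nat(p,190,160,5),25) for p in px]
th,t,res=fit2(L,W);print("tray",th,t,"\n",res)
M=np.array([[np.cos(th),-np.sin(th)],[np.sin(th),np.cos(th)]])
for n,l in(("R",(-56,-120)),("L",(-56,120)),("PL",(30,65)),("PS",(30,-65))):
  p=M@l+t;print(n,p,"side px(800)",proj("side",[*p,25])[0]*1.5625)
H=[(37,13),(37,-13),(-37,-13),(-37,13)]
W=[at("top",nat(p,345,230,8),88) for p in[(207,118),(290,105),(365,328),(290,355)]]
print("roller top",fit2(H,W))
S=[(632,38),(678,70),(535,180),(485,145)]
W=[at("side",nat((x-400,y),225,260,5),88) for x,y in S]
print("roller side",fit2(H,W))
for n,u,z,su in(("small",(130.53,204.82),39,(214.1,155.5)),("large",(135.95,261.93),46,(170.2,166.)) ):
  p=at("top",u,z);print(n,p,at("side",su,z),proj("side",p))
for n in("top","side"):
  K,Mm,t=cam(n);print(n,-Mm.T@t)
print(R.from_quat(state()["tool_rot"][[1,2,3,0]]).as_matrix())
E
cat >> h.py <<'E'
def go(x,y,z,yaw):  # shift (tool axes) that brings the grasp point to x,y,z, tool down, tool y at yaw
    s=state();q=s["tool_rot"];A=R.from_quat([q[1],q[2],q[3],q[0]])
    ty=np.array([np.cos(yaw),np.sin(yaw),0]);tz=np.array([0,0,-1.]);B=R.from_matrix(np.c_[np.cross(ty,tz),ty,tz])
    d=A.inv().apply(np.array([x,y,z+159])-s["position"]);rv=(A.inv()*B).as_rotvec()
    print("shift",d.round(1),"rot",rv.round(3),"rows",max(np.linalg.norm(d)/62.5,np.linalg.norm(rv)/.188).round(1),
      "| grasp pt",A.apply([0,0,159]).round(1)+s["position"].round(1),"F",s["ft_force"].round(1),"t",round(s["time_s"],2))
E
python3 - <<'E'
from h import *
np.set_printoptions(precision=2,suppress=True)
H=[(37,13),(37,-13),(-37,-13),(-37,13)]
W=[at("top",nat(p,345,230,8),98) for p in[(207,118),(290,105),(365,328),(290,355)]]
print("roller top",fit2(H,W))
W=[at("side",nat((x-400,y),225,260,5),98) for x,y in[(632,38),(678,70),(535,180),(485,145)]]
print("roller side",fit2(H,W))
# stand base, visible corners in top crop, z=0..4
for p in[(95,108),(175,345)]: print(at("top",nat(p,345,230,8),4))
# stand cheek top outer corners: far cheek left end, right end
for p in [(95,108),(290,85),(175,345),(365,300)]: print(at("top",nat(p,345,230,8),54))
go(430,200,300,-.3)
E
```

```text
roller top (np.float64(0.32003465152682675), array([ 458.31, -305.67]), array([[ 0.85, -0.02],
       [-3.04, -0.19],
       [ 1.2 ,  1.26],
       [ 0.99, -1.06]]))
roller side (np.float64(0.3770885467878741), array([ 456.56, -308.64]), array([[ 0.09, -1.44],
       [-2.22,  0.81],
       [ 0.68,  1.51],
       [ 1.45, -0.89]]))
[ 488.51 -269.42    4.  ]
[ 411.3  -295.44    4.  ]
[ 490.71 -258.11   54.  ]
[ 498.91 -319.28   54.  ]
[ 417.23 -282.87   54.  ]
[ 432.23 -342.16   54.  ]
shift [-342.4 -296.8  -54.4] rot [-0.    0.    1.54] rows 8.2 | grasp pt [201.8 591.2 245.2] F [-0.2  0.  -0.8] t 0.2
```

```bash
python3 shift.py '[[-343,-297,-54,0,0,1.54],[-343,-297,-54,0,0,1.54],[-343,-297,-54,0,0,1.54],[-343,-297,-54,0,0,1.54],[-343,-297,-54,0,0,1.54],[-343,-297,-54,0,0,1.54],[-343,-297,-54,0,0,1.54],[-343,-297,-54,0,0,1.54],[-343,-297,-54,0,0,1.54],[-343,-297,-54,0,0,1.54]]' 70 40; python3 -c "
from h import *
go(457.5,-307,200,-1.241)"
```

```text
time_s: 1.45
position: [430.5, 199.5, 458.7]
tool_rot: [-0.0, 0.804, 0.594, -0.0]
ft_force: [-0.3, 1.0, 0.7]
finger_gap: 69.8
finger_force: 0.0
shift [-476.2  174.6   99.6] rot [-0.     0.     0.943] rows 8.3 | grasp pt [430.5 199.5 299.7] F [-0.3  1.   0.7] t 1.45
```

```bash
python3 shift.py '[[-476,174.6,99.6,0,0,0.942],[-476,174.6,99.6,0,0,0.942],[-476,174.6,99.6,0,0,0.942],[-476,174.6,99.6,0,0,0.942],[-476,174.6,99.6,0,0,0.942],[-476,174.6,99.6,0,0,0.942],[-476,174.6,99.6,0,0,0.942],[-476,174.6,99.6,0,0,0.942],[-476,174.6,99.6,0,0,0.942],[-476,174.6,99.6,0,0,0.942]]' 60; python3 -c "
from h import *
go(457.5,-307,83,-1.241)
s=eyes.grab_frame('side');t=eyes.grab_frame('top')
c=np.zeros((400,800,3),np.uint8);c[:,:400]=crop(s,210,200,100,100,4);c[:,400:]=crop(t,325,210,80,80,5)
cv2.imwrite('pics/g1.png',c)"
```

```text
time_s: 2.7
position: [457.3, -307.6, 358.5]
tool_rot: [0.0, 0.986, 0.164, -0.001]
ft_force: [-0.1, 0.6, 0.6]
finger_gap: 60.4
finger_force: 0.0
shift [  0.5  -0.5 116.5] rot [-0.     0.001 -0.   ] rows 1.9 | grasp pt [ 457.1 -307.6  199.5] F [-0.1  0.6  0.6] t 2.7
```

View pics/g1.png

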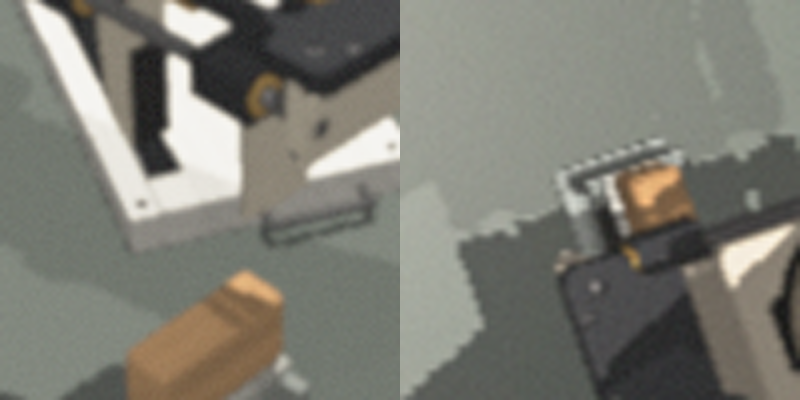

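The open fingers are above the handle and in line with it: the fingers are at about (185,130) in the left panel, the handle at (205,340). Now I'll go down and grip.

```bash
python3 shift.py '[[0.5,-0.5,50,0,0,0],[0.5,-0.5,90,0,0,0],[0.5,-0.5,110,0,0,0],[0.5,-0.5,116.5,0,0,0],[0.5,-0.5,116.5,0,0,0],[0.5,-0.5,116.5,0,0,0]]' && python3 shift.py '[[0,0,0,0,0,0],[0,0,0,0,0,0],[0,0,0,0,0,0],[0,0,0,0,0,0],[0,0,0,0,0,0],[0,0,0,0,0,0]]' 15 60
```

```text
time_s: 3.55
position: [458.5, -305.9, 243.7]
tool_rot: [0.0, 0.986, 0.165, 0.001]
ft_force: [-0.3, 0.5, -0.1]
finger_gap: 60.4
finger_force: 0.0
time_s: 4.3
position: [458.0, -306.0, 242.7]
tool_rot: [-0.0, 0.986, 0.165, 0.0]
ft_force: [-0.3, 1.5, 2.9]
finger_gap: 25.7
finger_force: 59.9
```

```bash
python3 shift.py '[[0,0,-20,0,0,0],[0,0,-50,0,0,0],[0,0,-80,0,0,0],[0,0,-80,0,0,0]]' && python3 -c "
from h import *
go(516.9,-103.8,150,-1.667)"
```

```text
time_s: 4.8
position: [458.3, -306.5, 324.0]
tool_rot: [0.001, 0.986, 0.165, 0.001]
ft_force: [-0.2, -0.1, -4.0]
finger_gap: 25.4
finger_force: 59.9
shift [ 121.2 -172.7   14.8] rot [ 0.002 -0.003  0.427] rows 3.4 | grasp pt [ 458.8 -306.7  165. ] F [-0.2 -0.1 -4. ] t 4.8
```

```bash
python3 shift.py '[[40,-57,5,0,0,0.14],[80,-114,10,0,0,0.28],[121.2,-172.7,15,0,0,0.427],[121.2,-172.7,15,0,0,0.427],[121.2,-172.7,15,0,0,0.427],[121.2,-172.7,15,0,0,0.427]]' && python3 -c "
from h import *
go(516.9,-103.8,106,-1.667)
s=eyes.grab_frame('side');t=eyes.grab_frame('top')
c=np.zeros((400,800,3),np.uint8);c[:,:400]=crop(s,200,170,100,100,4);c[:,400:]=crop(t,260,190,80,80,5)
cv2.imwrite('pics/g2.png',c)"
```

```text
time_s: 5.55
position: [515.9, -104.0, 306.9]
tool_rot: [0.0, 0.999, -0.048, -0.001]
ft_force: [-0.0, -0.3, -3.1]
finger_gap: 25.5
finger_force: 59.9
shift [ 1.  -0.3 41.9] rot [ 0.001  0.001 -0.001] rows 0.7 | grasp pt [ 515.7 -104.1  147.9] F [-0.  -0.3 -3.1] t 5.55
```

View pics/g2.png

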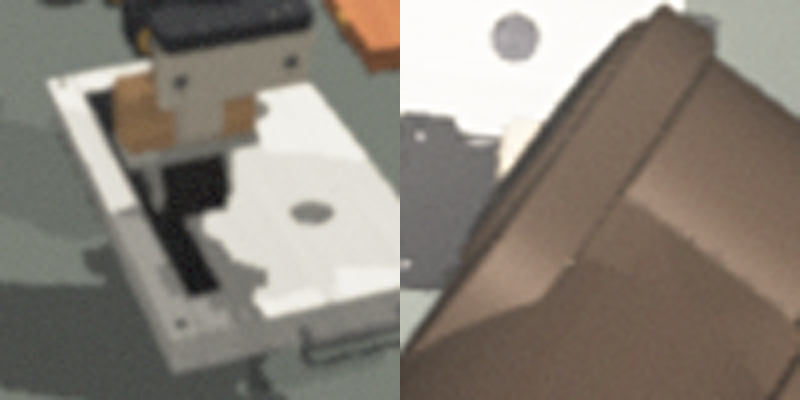

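The roller is upright in the grip above the strip's right part. In the left panel, the handle's front face runs from (118,150) to (258,128) and the wheel is near (195,185). I'll check its offset along the handle against the projection.

```bash
python3 - <<'E'
from h import *
s=state();q=s["tool_rot"];A=R.from_quat([q[1],q[2],q[3],q[0]])
# tool coords: x along handle; y=+13 is world -y side
for off in(-5,0,5):
  z0=159+73.7  # wheel bottom along tool z
  P=[(off-37,13,z0-50),(off+37,13,z0-50),(off-37,16,z0-47),(off+37,16,z0-47),(off-17,0,z0),(off+17,0,z0)]
  px=proj("side",A.apply(P)+s["position"])
  print(off,((px-[200,170]+.5)*4-.5).round(0).tolist())
E
```

```text
-5 [[120.0, 160.0], [254.0, 134.0], [121.0, 168.0], [255.0, 142.0], [154.0, 218.0], [213.0, 206.0]]
0 [[129.0, 159.0], [262.0, 133.0], [131.0, 166.0], [264.0, 140.0], [163.0, 216.0], [222.0, 204.0]]
5 [[138.0, 157.0], [271.0, 131.0], [140.0, 164.0], [273.0, 138.0], [172.0, 214.0], [230.0, 202.0]]
```

```bash
python3 shift.py '[[2,-0.3,25,0,0,0],[2,-0.3,42,0,0,0],[2,-0.3,44,0,0,0],[2,-0.3,46,0,0,0],[2,-0.3,46,0,0,0]]' && python3 shift.py '[[0,0,1,0,0,0],[0,0,2,0,0,0],[0,0,2,0,0,0]]'
```

```text
time_s: 6.28
position: [518.6, -103.5, 262.1]
tool_rot: [-0.0, 0.999, -0.048, 0.0]
ft_force: [0.3, 0.2, -4.3]
finger_gap: 25.9
finger_force: 59.9
time_s: 6.65
position: [518.7, -103.4, 260.2]
tool_rot: [-0.0, 0.999, -0.048, 0.001]
ft_force: [-0.9, 0.5, 4.9]
finger_gap: 25.6
finger_force: 59.9
```

```bash
python3 shift.py '[[0,0,1,0,0,0],[0,0,2,0,0,0],[0,0,2,0,0,0]]' && python3 shift.py '[[0,0,1,0,0,0],[0,0,2,0,0,0],[0,0,2,0,0,0]]'&& python3 shift.py '[[0,0,1,0,0,0],[0,0,2,0,0,0],[0,0,2,0,0,0]]'
```

```text
time_s: 7.02
position: [518.8, -103.3, 258.1]
tool_rot: [0.0, 0.999, -0.048, 0.001]
ft_force: [-1.0, -0.5, 5.0]
finger_gap: 25.8
finger_force: 59.9
time_s: 7.4
position: [518.8, -103.8, 257.3]
tool_rot: [-0.0, 0.999, -0.048, 0.001]
ft_force: [-6.7, 2.4, 24.7]
finger_gap: 25.4
finger_force: 59.9
time_s: 7.78
position: [519.0, -104.6, 256.9]
tool_rot: [-0.001, 0.999, -0.049, 0.002]
ft_force: [-12.2, 2.1, 49.3]
finger_gap: 25.8
finger_force: 60.0
```

```bash
python3 shift.py '[[0,4,-1,0,0,0],[0,9,-1,0,0,0],[0,12,-1,0,0,0],[0,12,-1,0,0,0],[0,4,-1,0,0,0],[0,-6,-1,0,0,0],[0,-16,-1,0,0,0],[0,-26,-1,0,0,0],[0,-36,-1,0,0,0],[0,-36,-1,0,0,0]]' && python3 -c "
from h import *
go(527.96+1,.7,98.7,-1.667)"
```

```text
time_s: 9.02
position: [522.5, -67.7, 257.0]
tool_rot: [-0.001, 0.999, -0.048, 0.001]
ft_force: [-9.6, 1.6, 36.5]
finger_gap: 25.7
finger_force: 60.0
shift [ -0.2 -68.7  -0.5] rot [-0.002 -0.002  0.   ] rows 1.1 | grasp pt [522.9 -67.5  98. ] F [-9.6  1.6 36.5] t 9.03
```

```bash
python3 shift.py '[[0,-11,0,0,0,0],[0,-22,0,0,0,0],[0,-33,0,0,0,0],[0,-44,0,0,0,0],[-0.5,-55,0,0,0,0],[-0.5,-66,0,0,0,0],[-0.5,-77,0,0,0,0],[-0.5,-88,0,0,0,0],[-0.5,-88,0,0,0,0]]' && python3 shift.py '[[0,-11,0,0,0,0],[0,-22,0,0,0,0],[0,-33,0,0,0,0],[0,-44,0,0,0,0],[-0.5,-55,0,0,0,0],[-0.5,-66,0,0,0,0],[-0.5,-77,0,0,0,0],[-0.5,-88,0,0,0,0],[-0.5,-94,0,0,0,0],[-0.5,-94,0,0,0,0]]' && python3 -c "
from h import *
go(537.7,112.2,98.7,-1.667)"
```

```text
time_s: 10.15
position: [530.9, 20.6, 257.1]
tool_rot: [-0.001, 0.999, -0.048, 0.001]
ft_force: [-7.7, 3.0, 34.9]
finger_gap: 25.4
finger_force: 60.0
time_s: 11.4
position: [539.6, 114.5, 257.1]
tool_rot: [-0.002, 0.999, -0.048, 0.002]
ft_force: [-5.5, 1.5, 30.5]
finger_gap: 26.0
finger_force: 60.0
shift [-1.7  2.5 -0.6] rot [-0.003 -0.003  0.001] rows 0.0 | grasp pt [540.1 115.   98.1] F [-5.5  1.5 30.5] t 11.4
```

```bash
python3 shift.py '[[0,0,-10,0,0,0],[0,0,-40,0,0,0],[0,0,-75,0,0,0],[0,0,-75,0,0,0]]' && python3 -c "
from h import *
go(458.2,-306.2,166,-1.241)"
```

```text
time_s: 11.9
position: [539.2, 113.9, 331.5]
tool_rot: [-0.001, 0.999, -0.048, 0.002]
ft_force: [0.5, 0.4, -4.7]
finger_gap: 25.6
finger_force: 60.0
shift [-40.4 425.9   5.7] rot [-0.001 -0.004 -0.426] rows 6.8 | grasp pt [539.8 114.1 172.5] F [ 0.5  0.4 -4.7] t 11.9
```

```bash
python3 shift.py '[[-40.4,425.9,5,0,0,-0.426],[-40.4,425.9,5,0,0,-0.426],[-40.4,425.9,5,0,0,-0.426],[-40.4,425.9,5,0,0,-0.426],[-40.4,425.9,5,0,0,-0.426],[-40.4,425.9,5,0,0,-0.426],[-40.4,425.9,5,0,0,-0.426],[-40.4,425.9,5,0,0,-0.426],[-40.4,425.9,5,0,0,-0.426]]' && python3 -c "
from h import *
go(458.2,-306.2,84.5,-1.241)
s=eyes.grab_frame('side');t=eyes.grab_frame('top')
c=np.zeros((600,800,3),np.uint8);c[:300,:400]=crop(s,200,180,100,75,4);c[300:,:400]=crop(s,220,250,100,75,4);c[:450,400:]=crop(t,190,160,140,90,5)[:450,100:500] 
cv2.imwrite('pics/g3.png',c)"
```

```text
time_s: 13.02
position: [457.1, -305.6, 323.4]
tool_rot: [-0.001, 0.986, 0.164, -0.001]
ft_force: [0.5, 0.2, -3.0]
finger_gap: 25.5
finger_force: 60.0
shift [ 1.   1.1 79.9] rot [-0.002  0.001 -0.001] rows 1.3 | grasp pt [ 456.8 -305.4  164.4] F [ 0.5  0.2 -3. ] t 13.03
```

View pics/g3.png

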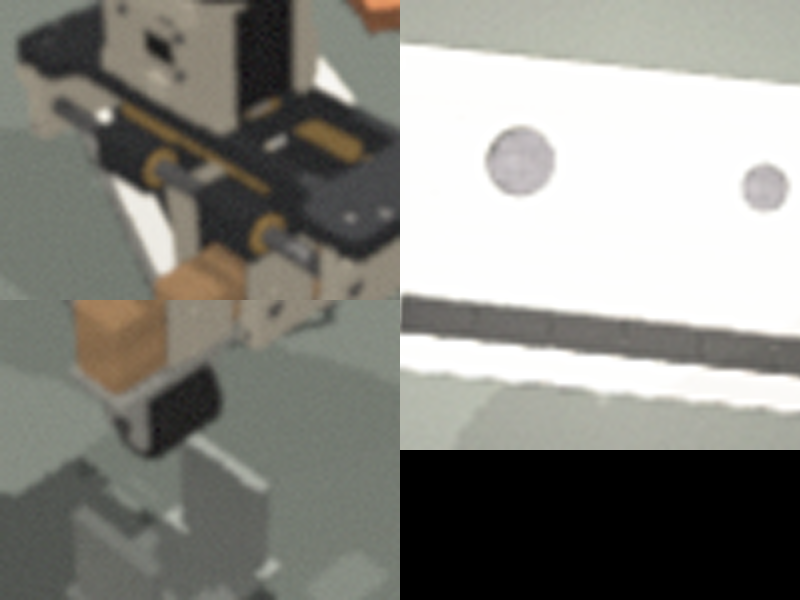

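The roller hangs upright above the stand, with its wheel at (185,410) and the cheeks at (120,560) and (230,500). The strip looks even all along. Next I'll lower it and let go.

```bash
python3 shift.py '[[1,0.8,30,0,0,0],[1,0.8,60,0,0,0],[1,0.8,74,0,0,0],[1,0.8,79,0,0,0],[1,0.8,81,0,0,0],[1,0.8,81,0,0,0]]'
```

```text
time_s: 13.88
position: [458.8, -306.7, 244.3]
tool_rot: [0.0, 0.986, 0.164, 0.0]
ft_force: [0.2, -0.2, -3.4]
finger_gap: 25.6
finger_force: 60.0
```

```bash
python3 shift.py '[[0,0,0.8,0,0,0],[0,0,1.6,0,0,0],[0,0,1.6,0,0,0]]' && python3 shift.py '[[0,0,0,0,0,0],[0,0,0,0,0,0],[0,0,0,0,0,0],[0,0,0,0,0,0]]' 60 10 && python3 shift.py '[[0,0,-30,0,0,0],[0,0,-80,0,0,0],[0,0,-140,0,0,0],[0,0,-140,0,0,0]]' && python3 -c "
from h import *
go(433,303,250,0)"
```

```text
time_s: 14.25
position: [458.6, -306.7, 242.6]
tool_rot: [0.0, 0.986, 0.164, 0.0]
ft_force: [-2.2, 1.5, 5.0]
finger_gap: 25.7
finger_force: 60.0
time_s: 14.75
position: [458.6, -306.6, 242.0]
tool_rot: [-0.0, 0.986, 0.164, -0.0]
ft_force: [-0.2, 0.4, 0.2]
finger_gap: 58.6
finger_force: 0.0
time_s: 15.25
position: [459.2, -308.0, 386.2]
tool_rot: [0.002, 0.986, 0.164, 0.003]
ft_force: [-1.0, -0.1, -0.4]
finger_gap: 60.0
finger_force: 0.0
shift [ 173.  -586.4  -25. ] rot [ 8.000e-03 -1.000e-03 -1.241e+00] rows 9.8 | grasp pt [ 460.3 -308.5  227.2] F [-1.  -0.1 -0.4] t 15.25
```

```bash
python3 - <<'E'
from h import *
np.set_printoptions(precision=1,suppress=True,linewidth=200)
t=np.mean([cv2.cvtColor(eyes.grab_frame("top"),cv2.COLOR_BGR2GRAY).astype(float) for _ in range(4)],0)
for cx,cy,rr in((131,205,12),(136,262,15)):
  print("row",t[cy-1:cy+2,cx-rr:cx+rr+1].mean(0).round(0)); print("col",t[cy-rr:cy+rr+1,cx-1:cx+2].mean(1).round(0))
s=eyes.grab_frame("side");c=np.zeros((600,800,3),np.uint8);c[:,:400]=crop(s,220,255,80,120,5);c[:,400:]=crop(s,165,175,100,150,4)
cv2.imwrite("pics/g4.png",c)
E
```

```text
row [149. 149. 148. 150. 184. 237. 252. 253. 254. 254. 254. 254. 254. 254. 252. 249. 245. 237. 224. 199. 161. 108.  63.  56.  71.]
col [153. 152. 153. 146. 166. 222. 242. 248. 251. 253. 254. 254. 254. 254. 253. 252. 250. 246. 236. 212. 161. 152. 153. 154. 154.]
row [146. 147. 148. 147. 151. 212. 245. 250. 252. 253. 254. 254. 254. 254. 254. 254. 254. 254. 253. 251. 248. 245. 240. 231. 220. 200. 172. 132.  89.  72.  81.]
col [152. 142. 136. 137. 166. 206. 228. 238. 245. 248. 251. 252. 253. 254. 254. 254. 254. 254. 254. 253. 252. 251. 249. 245. 235. 197. 158. 148. 148. 148. 148.]
```

View pics/g4.png

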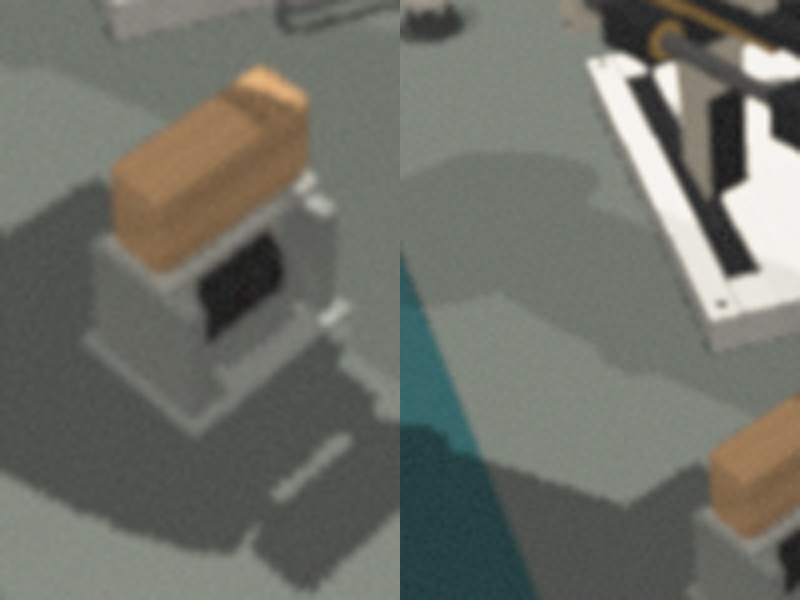

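The roller hangs level in its stand (handle near (210,170)), and the strip looks flush. The shaded edges move the sphere centres slightly right, so I'm recalculating them and approaching the large sphere.

```bash
python3 - <<'E'
from h import *
print(at("top",(131.5,204.9),39),at("top",(136.9,261.8),46))
p=at("top",(136.9,261.8),46)
go(450,0,230,-.6)
go(p[0],p[1],200,0)
E
```

```text
[579.6941499  322.88041414  39.        ] [433.45966393 300.67387244  46.        ]
shift [  91.3 -292.3   -7.8] rot [-0.002  0.001 -0.641] rows 4.9 | grasp pt [ 458.  -305.9  221.8] F [ 0.7 -0.   0.4] t 15.5
shift [ 173.1 -582.1   22.5] rot [-0.002  0.    -1.241] rows 9.7 | grasp pt [ 458.  -305.9  221.8] F [ 0.7 -0.   0.4] t 15.5
```

```bash
python3 shift.py '[[173,-582,10,0,0,-1.241],[173,-582,10,0,0,-1.241],[173,-582,10,0,0,-1.241],[173,-582,10,0,0,-1.241],[173,-582,10,0,0,-1.241],[173,-582,10,0,0,-1.241],[173,-582,10,0,0,-1.241],[173,-582,10,0,0,-1.241],[173,-582,10,0,0,-1.241],[173,-582,10,0,0,-1.241]]' 84 10 && python3 shift.py '[[0,0,0,0,0,0],[0,0,0,0,0,0]]' && python3 -c "
from h import *
go(433.5,300.7,52,0)"
```

```text
time_s: 16.75
position: [432.8, 302.9, 370.7]
tool_rot: [-0.0, 0.706, 0.708, -0.001]
ft_force: [-0.4, -0.7, -0.1]
finger_gap: 83.7
finger_force: 0.0
time_s: 17.0
position: [433.7, 299.3, 371.0]
tool_rot: [0.0, 0.707, 0.707, -0.001]
ft_force: [-0.2, -0.5, 0.7]
finger_gap: 84.0
finger_force: 0.0
shift [  1.8   0.  160. ] rot [-0.001  0.002 -0.001] rows 2.6 | grasp pt [433.5 299.  212. ] F [-0.2 -0.5  0.7] t 17.0
```

```bash
python3 shift.py '[[1.7,0,50,0,0,0],[1.7,0,100,0,0,0],[1.7,0,140,0,0,0],[1.7,0,158,0,0,0],[1.7,0,161,0,0,0],[1.7,0,161,0,0,0],[1.7,0,161,0,0,0]]' && python3 -c "
from h import *
go(433.5,300.7,51,0)
s=eyes.grab_frame('side');t=eyes.grab_frame('top')
c=np.zeros((400,800,3),np.uint8);c[:,:400]=crop(s,125,120,80,80,5);c[:,400:]=crop(t,100,220,80,80,5)
cv2.imwrite('pics/g5.png',c)"
```

```text
time_s: 17.88
position: [434.2, 301.7, 212.1]
tool_rot: [0.0, 0.707, 0.707, 0.001]
ft_force: [-0.3, 0.7, 0.6]
finger_gap: 84.2
finger_force: 0.0
shift [-1.  -0.7  2.1] rot [ 0.001 -0.001 -0.001] rows 0.0 | grasp pt [434.4 301.9  53.1] F [-0.3  0.7  0.6] t 17.88
```

View pics/g5.png

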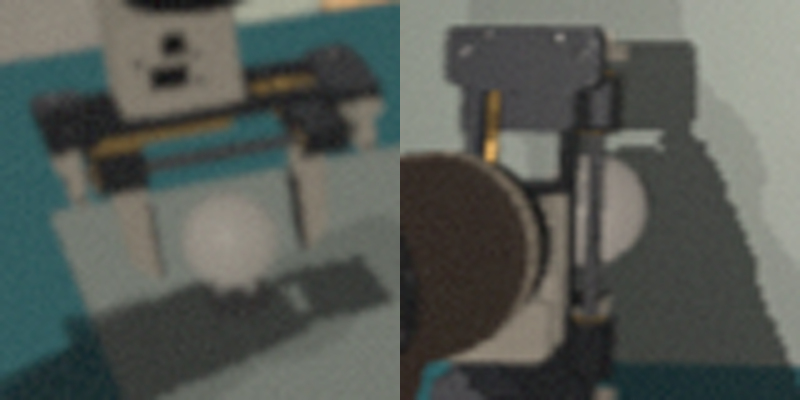

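The sphere is centred between the fingers: its edges are at 182 and 277 and the finger faces at about 160 and 300. Closing gently.

```bash
python3 shift.py '[[-0.5,-0.3,1.5,0,0,0],[-0.5,-0.3,1.5,0,0,0],[-0.5,-0.3,1.5,0,0,0],[-0.5,-0.3,1.5,0,0,0]]' 62 10 && python3 shift.py '[[0,0,0,0,0,0],[0,0,0,0,0,0],[0,0,0,0,0,0],[0,0,0,0,0,0]]' 50 12 && python3 shift.py '[[0,0,-3,0,0,0],[0,0,-8,0,0,0],[0,0,-8,0,0,0]]' 
```

```text
time_s: 18.48
position: [433.5, 301.3, 209.5]
tool_rot: [-0.0, 0.707, 0.707, 0.0]
ft_force: [0.7, -0.4, -0.6]
finger_gap: 62.0
finger_force: 0.0
time_s: 18.98
position: [434.1, 301.4, 209.8]
tool_rot: [0.0, 0.707, 0.707, 0.001]
ft_force: [4.7, 0.0, 1.3]
finger_gap: 54.8
finger_force: 12.0
time_s: 19.35
position: [433.1, 301.3, 217.6]
tool_rot: [-0.0, 0.707, 0.707, -0.0]
ft_force: [0.0, 1.0, -4.2]
finger_gap: 55.2
finger_force: 12.0
```

```bash
python3 shift.py '[[0,0,-20,0,0,0],[0,0,-40,0,0,0],[0,0,-60,0,0,0],[0,0,-60,0,0,0]]' && python3 -c "
from h import *
go(619,58,90,0)"
```

```text
time_s: 19.85
position: [433.7, 301.5, 278.5]
tool_rot: [-0.0, 0.707, 0.707, 0.001]
ft_force: [-0.1, 0.6, -3.8]
finger_gap: 55.4
finger_force: 12.0
shift [-243.6  185.3   29.3] rot [ 0.001 -0.002  0.   ] rows 4.9 | grasp pt [433.9 301.8 119.5] F [-0.1  0.6 -3.8] t 19.85
```

```bash
python3 shift.py '[[-30,23,4,0,0,0],[-65,50,8,0,0,0],[-105,80,13,0,0,0],[-145,110,17,0,0,0],[-185,141,22,0,0,0],[-220,167,26,0,0,0],[-243.6,185.3,29,0,0,0],[-243.6,185.3,29,0,0,0],[-243.6,185.3,29,0,0,0],[-243.6,185.3,29,0,0,0]]' && python3 -c "
from h import *
go(619,58,54,0)
s=eyes.grab_frame('side');t=eyes.grab_frame('top')
c=np.zeros((400,800,3),np.uint8);c[:,:400]=crop(s,210,140,100,100,4);c[:,400:]=crop(t,190,150,100,100,4)
cv2.imwrite('pics/g6.png',c)"
```

```text
time_s: 21.1
position: [618.1, 59.0, 248.0]
tool_rot: [-0.001, 0.707, 0.708, -0.0]
ft_force: [-0.2, -0.1, -4.3]
finger_gap: 55.4
finger_force: 12.0
shift [-1.   0.9 35. ] rot [-0.001 -0.001  0.002] rows 0.6 | grasp pt [617.9  59.1  89. ] F [-0.2 -0.1 -4.3] t 21.1
```

View pics/g6.png

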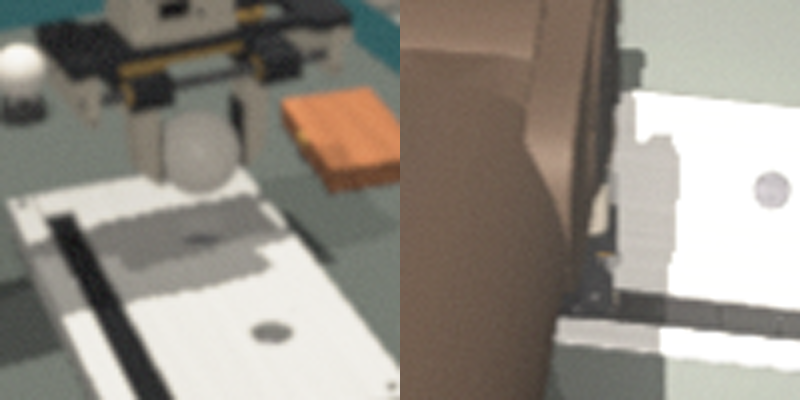

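The sphere hangs at (199,151) in the left panel over the large pocket at (203,239). The small pocket is at (271,332), where the fit predicts it. Checking the sphere against its projection, then lowering.

```bash
python3 -c "
from h import *
print((proj('side',[617.9,58.6,84.3])-[210,140]+.5)*4-.5,(proj('side',[618.9,57.3,25])-[210,140]+.5)*4-.5)" ; python3 shift.py '[[-1,0.9,15,0,0,0],[-1,0.9,27,0,0,0],[-1,0.9,32,0,0,0],[-1,0.9,34,0,0,0],[-1,0.9,34,0,0,0]]'; python3 -c "
from h import *
go(619,58,50.3,0)"
```

```text
[[198.61875624 151.49288588]] [[202.37158186 229.45895215]]
time_s: 21.82
position: [619.7, 56.6, 214.5]
tool_rot: [0.0, 0.707, 0.707, 0.0]
ft_force: [0.2, 0.1, -4.0]
finger_gap: 55.4
finger_force: 12.0
shift [ 1.4 -0.7  5.2] rot [ 0. -0. -0.] rows 0.1 | grasp pt [619.7  56.6  55.5] F [ 0.2  0.1 -4. ] t 21.82
```

```bash
python3 shift.py '[[0.9,-0.5,1,0,0,0],[0.9,-0.5,2,0,0,0],[0.9,-0.5,3,0,0,0],[0.9,-0.5,3,0,0,0],[0.9,-0.5,3,0,0,0]]'; python3 shift.py '[[0,0,0.5,0,0,0],[0,0,1,0,0,0],[0,0,1,0,0,0],[0,0,1,0,0,0]]'
```

```text
time_s: 22.45
position: [619.2, 57.6, 211.6]
tool_rot: [0.0, 0.707, 0.707, 0.0]
ft_force: [0.4, -0.0, -3.9]
finger_gap: 55.0
finger_force: 12.0
time_s: 22.95
position: [619.2, 57.6, 210.6]
tool_rot: [0.0, 0.707, 0.707, 0.0]
ft_force: [-0.6, 1.4, -2.6]
finger_gap: 55.5
finger_force: 12.0
```

```bash
python3 shift.py '[[0,0,0.5,0,0,0],[0,0,0.8,0,0,0],[0,0,0.8,0,0,0]]'
```

```text
time_s: 23.32
position: [619.2, 57.9, 209.9]
tool_rot: [-0.0, 0.707, 0.707, 0.0]
ft_force: [-1.1, 2.3, 1.5]
finger_gap: 55.4
finger_force: 12.0
```

```bash
python3 shift.py '[[0.6,-0.3,0,0,0,0],[0.6,-0.3,0.3,0,0,0],[0.6,-0.3,0.3,0,0,0]]'; python3 shift.py '[[0,0,0,0,0,0],[0,0,0,0,0,0],[0,0,0,0,0,0],[0,0,0,0,0,0]]' 72; python3 shift.py '[[0,0,-20,0,0,0],[0,0,-60,0,0,0],[0,0,-110,0,0,0],[0,0,-110,0,0,0]]';python3 -c "
from h import *
go(579.7,322.9,150,0)"
```

```text
time_s: 23.7
position: [619.1, 58.3, 209.6]
tool_rot: [0.0, 0.707, 0.707, 0.0]
ft_force: [-0.1, 2.0, 2.7]
finger_gap: 55.4
finger_force: 12.0
time_s: 24.2
position: [618.8, 58.0, 209.3]
tool_rot: [-0.0, 0.707, 0.707, -0.0]
ft_force: [-0.0, 0.1, 0.2]
finger_gap: 72.2
finger_force: 0.0
time_s: 24.7
position: [620.2, 57.9, 323.5]
tool_rot: [0.002, 0.707, 0.707, 0.003]
ft_force: [-1.0, -0.7, -0.2]
finger_gap: 72.0
finger_force: 0.0
shift [265.  -40.7  14.6] rot [ 0.007 -0.001 -0.   ] rows 4.3 | grasp pt [621.3  58.1 164.5] F [-1.  -0.7 -0.2] t 24.7
```

```bash
python3 shift.py '[[265,-40.7,12,0,0,0],[265,-40.7,12,0,0,0],[265,-40.7,12,0,0,0],[265,-40.7,12,0,0,0],[265,-40.7,12,0,0,0],[265,-40.7,12,0,0,0],[265,-40.7,12,0,0,0],[265,-40.7,12,0,0,0]]' 66; python3 -c "
from h import *
go(579.7,322.9,46.5,0)
t=eyes.grab_frame('top');g=cv2.cvtColor(t,cv2.COLOR_BGR2GRAY)
s=eyes.grab_frame('side')
c=np.zeros((400,800,3),np.uint8);c[:,:400]=crop(s,190,120,100,100,4);c[:,400:]=crop(t,190,150,100,100,4)
cv2.imwrite('pics/g7.png',c)"
```

```text
time_s: 25.7
position: [579.0, 320.7, 307.6]
tool_rot: [0.0, 0.708, 0.706, -0.0]
ft_force: [0.0, -0.4, 0.1]
finger_gap: 66.1
finger_force: 0.0
shift [  2.3   0.6 102.1] rot [ 0.     0.001 -0.003] rows 1.6 | grasp pt [579.1 320.6 148.6] F [ 0.  -0.4  0.1] t 25.7
```

View pics/g7.png

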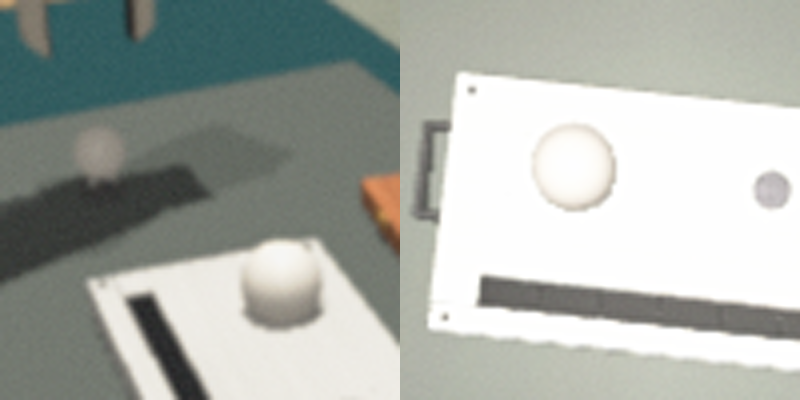

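The large sphere sits over its pocket (top panel (574,167)), and the fingers are above the small sphere at (100,153). Lowering onto it.

```bash
python3 -c "
from h import *
print('large now',at('top',nat((174,167),190,150,4),45.6))"; python3 shift.py '[[2.3,0.6,40,0,0,0],[2.3,0.6,75,0,0,0],[2.3,0.6,95,0,0,0],[2.3,0.6,101.5,0,0,0],[2.3,0.6,101.5,0,0,0],[2.3,0.6,101.5,0,0,0]]' 66 10; python3 shift.py '[[0,0,0,0,0,0],[0,0,0,0,0,0]]' 48;  python3 -c "
from h import *
go(579.7,322.9,46.5,0)"
```

```text
large now [618.14370364  57.02505798  45.6       ]
time_s: 26.55
position: [579.4, 325.6, 207.2]
tool_rot: [0.0, 0.707, 0.707, 0.001]
ft_force: [-0.4, 0.3, -0.5]
finger_gap: 66.0
finger_force: 0.0
time_s: 26.8
position: [578.9, 325.6, 206.5]
tool_rot: [0.0, 0.707, 0.707, 0.0]
ft_force: [-0.7, -0.4, 0.4]
finger_gap: 50.7
finger_force: 0.0
shift [-2.7  0.8  1. ] rot [ 0.001 -0.001 -0.   ] rows 0.0 | grasp pt [579.  325.7  47.5] F [-0.7 -0.4  0.4] t 26.8
```

```bash
python3 shift.py '[[-2.2,0.6,0.5,0,0,0],[-2.2,0.6,0.5,0,0,0],[-2.2,0.6,0.5,0,0,0]]'; python3 shift.py '[[0,0,0,0,0,0],[0,0,0,0,0,0],[0,0,0,0,0,0],[0,0,0,0,0,0]]' 36 10; python3 -c "
from h import *
go(579.7,322.9,46.5,0)"; python3 shift.py '[[0,0,-3,0,0,0],[0,0,-20,0,0,0],[0,0,-50,0,0,0],[0,0,-70,0,0,0],[0,0,-70,0,0,0]]'; python3 -c "
from h import *
go(606.3,-72.3,90,0)"
```

```text
time_s: 27.18
position: [579.4, 323.2, 205.4]
tool_rot: [-0.0, 0.707, 0.707, -0.0]
ft_force: [0.7, -0.4, 0.6]
finger_gap: 48.2
finger_force: 0.0
time_s: 27.68
position: [579.7, 323.3, 205.7]
tool_rot: [0.0, 0.707, 0.707, 0.0]
ft_force: [2.9, 0.3, 1.7]
finger_gap: 41.1
finger_force: 10.0
shift [-0.4 -0.   0.2] rot [ 0.001 -0.    -0.   ] rows 0.0 | grasp pt [579.9 323.4  46.7] F [2.9 0.3 1.7] t 27.68
time_s: 28.3
position: [579.9, 323.5, 277.6]
tool_rot: [0.0, 0.707, 0.707, 0.002]
ft_force: [-0.6, -0.2, -1.8]
finger_gap: 41.3
finger_force: 10.0
shift [-395.9   26.4   27.8] rot [ 0.003 -0.002 -0.   ] rows 6.4 | grasp pt [580.4 323.8 118.6] F [-0.6 -0.2 -1.8] t 28.3
```

```bash
python3 shift.py '[[-30,2,0,0,0,0],[-75,5,0,0,0,0],[-130,9,0,0,0,0],[-185,12,0,0,0,0],[-240,16,0,0,0,0],[-295,20,0,0,0,0],[-345,23,0,0,0,0],[-380,26,0,0,0,0],[-395,26.7,0,0,0,0],[-395,26.7,0,0,0,0]]'; python3 shift.py '[[0,0,10,0,0,0],[0,0,35,0,0,0],[0,0,45,0,0,0],[0,0,45,0,0,0]]'; python3 -c "
from h import *
go(606.6,-71.4,52.5,0)"
```

```text
time_s: 29.55
position: [605.8, -72.0, 274.9]
tool_rot: [-0.0, 0.708, 0.707, -0.0]
ft_force: [-0.3, 0.2, -2.1]
finger_gap: 41.6
finger_force: 10.0
time_s: 30.05
position: [605.8, -70.6, 229.5]
tool_rot: [-0.001, 0.707, 0.708, -0.001]
ft_force: [-0.3, 0.4, 0.0]
finger_gap: 41.5
finger_force: 10.0
shift [-0.8  0.9 18. ] rot [-0.002 -0.     0.001] rows 0.3 | grasp pt [605.5 -70.5  70.5] F [-0.3  0.4  0. ] t 30.05
```

```bash
python3 shift.py '[[-0.7,0.7,8,0,0,0],[-0.7,0.7,15,0,0,0],[-0.7,0.7,18,0,0,0],[-0.7,0.7,18,0,0,0],[-0.7,0.7,18,0,0,0]]'; python3 shift.py '[[0,0,0.6,0,0,0],[0,0,1.2,0,0,0],[0,0,1.2,0,0,0]]';python3 -c "
from h import *
go(606.6,-71.4,49.2,0)"
```

```text
time_s: 30.68
position: [606.9, -72.5, 212.6]
tool_rot: [0.0, 0.707, 0.707, 0.0]
ft_force: [0.1, 0.4, -2.2]
finger_gap: 41.3
finger_force: 10.0
time_s: 31.05
position: [606.7, -72.4, 211.2]
tool_rot: [-0.0, 0.707, 0.707, 0.0]
ft_force: [-0.0, 0.1, -1.2]
finger_gap: 41.5
finger_force: 10.0
shift [ 1.  -0.1  3. ] rot [ 0. -0. -0.] rows 0.1 | grasp pt [606.7 -72.4  52.2] F [-0.   0.1 -1.2] t 31.05
```

```bash
python3 shift.py '[[1,0,0.6,0,0,0],[1,0,1.2,0,0,0],[1,0,1.8,0,0,0],[1,0,1.8,0,0,0]]'; python3 shift.py '[[0,0,0.5,0,0,0],[0,0,0.8,0,0,0],[0,0,0.8,0,0,0]]'
```

```text
time_s: 31.55
position: [606.7, -71.5, 209.4]
tool_rot: [-0.0, 0.707, 0.707, -0.0]
ft_force: [-0.6, -0.0, -1.7]
finger_gap: 41.3
finger_force: 10.0
time_s: 31.92
position: [606.8, -71.5, 208.7]
tool_rot: [0.0, 0.707, 0.707, 0.0]
ft_force: [-1.1, 0.4, -1.1]
finger_gap: 41.3
finger_force: 10.0
```

```bash
python3 shift.py '[[0,0,0.4,0,0,0],[0,0,0.7,0,0,0],[0,0,0.7,0,0,0]]'
```

```text
time_s: 32.3
position: [606.9, -71.4, 208.2]
tool_rot: [0.0, 0.707, 0.707, 0.0]
ft_force: [-0.7, -0.3, 3.9]
finger_gap: 41.3
finger_force: 10.0
```

Seated, with a reaction of about 5 N. Releasing, backing off and checking.

```bash
python3 shift.py '[[0,0,0,0,0,0],[0,0,0,0,0,0],[0,0,0,0,0,0],[0,0,0,0,0,0]]' 60; python3 shift.py '[[0,0,-20,0,0,0],[0,0,-60,0,0,0],[0,0,-110,0,0,0],[0,0,-170,0,0,0],[200,0,-190,0,0,0],[350,0,-190,0,0,0],[350,0,-190,0,0,0],[350,0,-190,0,0,0],[350,0,-190,0,0,0],[350,0,-190,0,0,0]]'; python3 -c "
from h import *
t=eyes.grab_frame('top');s=eyes.grab_frame('side')
c=np.zeros((600,800,3),np.uint8);c[:600,:400]=crop(s,210,160,100,150,4);c[:400,400:]=crop(t,225,160,100,100,4)
cv2.imwrite('pics/g8.png',c)
for nm,p in(('L',[618.8,57.1,45.6]),('S',[606.3,-72.3,41.5])): print(nm,(proj('side',p)-[210,160]+.5)*4-.5,(proj('top',p)-[225,160]+.5)*4-.5+[400,0])"
```

```text
time_s: 32.8
position: [606.7, -71.5, 207.8]
tool_rot: [-0.0, 0.707, 0.707, -0.0]
ft_force: [0.3, -1.0, 0.3]
finger_gap: 60.0
finger_force: 0.0
time_s: 34.05
position: [605.8, 282.6, 397.8]
tool_rot: [-0.001, 0.706, 0.708, 0.0]
ft_force: [1.4, 0.1, -0.1]
finger_gap: 59.7
finger_force: 0.0
L [[201.83091731 123.2351736 ]] [[433.90483126 125.98760233]]
S [[271.94270247 230.35920733]] [[633.69270888 148.43760801]]
```

View pics/g8.png

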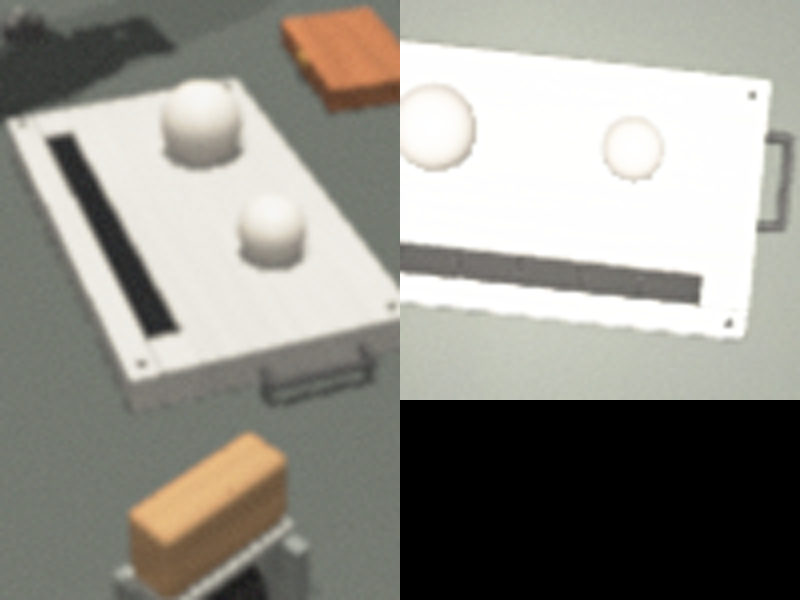

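Both spheres sit where the seated centres project: (201,123) and (271,231) from the side, (435,127) and (633,148) from above. The strip is flush and the roller is hanging in its stand, so I'm handing in.

```bash
python3 shift.py '[[0,0,0,0,0,0],[0,0,0,0,0,0],[0,0,0,0,0,0]]' >/dev/null; python3 -c "
from bench import r, eyes, workorder, state
print(workorder.finish_job())"
```

```text
the job is handed in; nothing more can be done
None
```

The job is handed in, though no verdict came back: in the last pictures the strip looks flush, the roller hangs in its stand and each sphere sits in its own pocket; I never went near the ring gauge, bottle or case.

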